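Wedge the sagging display shelf level

ROBOT

A 6-joint arm with a two-finger parallel gripper is mounted at the origin on a cart in front of the work surface, level with it; the furniture and walls round the work are solid. World frame = base frame: x ahead of the robot, y to its left, z up, the work surface at z = 0. Lengths are in m, angles in rad, forces in N, time in s.
With the tool pointing down it reaches from about 0.3 to 0.825 m from the base axis. Payload 5.4 kg.
Tool frame: the origin (TCP) lies midway between the tips of the shut fingers; the grasp point (between the pads) lies 19 mm behind it (robot.pinch_z is the z of the grasp point in the tool frame, in m); z points along the fingers, y is the direction in which the jaws open and shut (so a half turn about z gives the same grasp; the last joint's range is limited). The gripper opens to 92 mm and grips with 3 to 60 N. Pads are 20 mm wide; open, the fingers measure 128 mm over their backs; the gripper's body (75 mm by 189 mm) begins 69 mm behind the grasp point.
Start: joints at [0.992, 0.158, 1.597, -0, 1.386, -0.21], TCP at [0.207, 0.536, 0.215] pointing down, gripper open.
Joint ranges: [-2.91, 2.91], [-0.94, 2.29], [0.18, 2.7], [-1.29, 4.43], [0.17, 2.64], [-3, 3]. Speed limits (rad/s): [2.57, 2.57, 3.14, 3.14, 3.14, 3.14].

INTERFACE

Orientations are given as a 3x3 rotation matrix whose columns are the frame's x, y, z axes.
In Python, from station import robot gives the robot as it stands.
- The arm moves only by the shell command python3 -m inch 'ROWS' [FORCE]. ROWS is JSON, one flat list of numbers, 7 for each row, row after row: the opening, from 0 (shut) to 1 (fully open), then the shift along the tool's x, y, z in mm, then the turn, a rotation vector about the tool's x, y, z in rad. In form: [grip, dx, dy, dz, ax, ay, az, grip, dx, dy, dz, ax, ay, az, ...]. A call has 1 to 8 rows; each row is the pose to reach, as a shift and turn from the pose measured when the call began, along the tool's axes at that moment; what a row does not reach only later rows make up. A row lasts 1/8 s, in which the tool goes at most 62.5 mm and 10.7 degrees, less where a joint would pass 70% of its speed; a pose out of reach is approached as far as the arm can. A call with a gripper value outside its range is refused whole. The fingers move at their own pace and stop on an object; FORCE is the grip in N (left out, the last holds). Time passes only in rows, so rows that repeat a pose let the fingers close. It gives the time, the measured TCP pose, the force and the opening at its end, in the units of the state.
- robot.get_state(): the state, without advancing time (a new reading comes with each control period).
- robot.capture(name): name is "side" or "top"; returns a dict with "frame" (384x512x3 uint8, blue, green, red), "range_z" (384x512 float32, m along the optical axis (not along the pixel's ray), 0 where there is no reading), "fovy" (degrees; the focal length in pixels is half the picture's height over the tangent of half this angle, whatever the lens; pixels are square), "cx", "cy" (the principal point, pixels), "extrinsics" (4x4, takes a point from world to camera coordinates). Camera axes: x right, y up, looking along -z (the intrinsics and any distortion apply to the point x, -y, -z); pixel columns grow to the right and rows downward; lengths in m; the calibration is good to about 2 mm. A picture is of the moment at which its call begins.
- robot.finish_job(): hands the job in, once; it reports no verdict.
The state is a dict: "t": time; "q": joint angles; "joint_velocities": joint speeds; "tau": joint torques, N m; "eef_pos": TCP position; "tcp_rot": TCP orientation; "ft_force": force on the tool from outside, world axes, zero at the start; "torque": the same for the moment, N m; "finger_gap": finger opening in m.
Only numpy, scipy, OpenCV 4.12 (cv2) and the standard library are available. Lean on these libraries where they do the work, as an engineer would, in place of code of your own. Each camera call takes 0.05 s, during which the arm holds its last target.

TASK

The front of the little hinged shelf on the bread riser sags. Pick up the loose wooden wedge, lay it flat on the grey runner strip and push its thin end straight in under the middle of the shelf's front edge until the shelf sits level against its stop pins and the wedge is snug: a firm push of about 12 N at the end, but never forced. Raise the shelf with the wedge alone, then let go of it; leave the other things where they stand.

Things in the scene. Friction and masses are not known exactly. Their poses are not given: they have to be found in the camera images.
- riser: fixed wooden bread riser, 175 mm deep, 196 wide, 78 high; origin on the counter straight below the middle of its shelf's front edge; x points into the riser (the way the wedge is pushed), y left, z up. Two side cheeks 62 high (outer faces y = +-98) begin at x = 20; a stop pin on each (x = 34) sits just above the level shelf. A loose bread roll lies on the shelf
- shelf (a joint): hinge of the shelf, rad, axis 150 mm behind its front edge: 0 = level, up against its stop pins (it cannot rise further); negative = front sags; starts at -0.06, its lowest. It weighs about 3 N at the front edge. Under that edge is a steel rod 8 mm thick, 150 wide, lowest point at riser x = 0, 25 mm above the counter when level, 16 when sagging
- runner_end (a point): near end, on the counter, of the fixed grey runner strip on which the wedge slides: riser x = -155 mm, y = 0; axes as the riser's. The strip is 64 wide and runs 250 along riser x, to 95 beyond the edge. Its flat top stands 3 to 10 mm above the counter; this differs and is not measured, so snug comes at 55 to 91 mm of wedge under the edge and must be felt
- wedge: loose light wooden wedge, 142 mm long, 40 wide, about 0.11 kg; origin at its underside below the grip post; x points to the thin end, z up. Block x = -16 to 16, 26 high; from there the top slopes evenly down to the thin end at x = 126, 4 thick. Post: 24 along x, 22 along y, z = 26 to 62 mm: grasp it across y, or push its flat back (x = -16)
- wedge_tip (a point): middle of the wedge's thin end, 126 mm ahead of its origin, 2 mm above its underside; axes as the wedge's. Waxed, friction 0.3 (+-20 %): the push is 3 to 5 N while the shelf rises, then climbs over 10 N per mm once it meets its stop (pressing down adds drag). Pushed with 12 N it bears on the rod with 10 to 17 N and stays locked; under 8 N is loose, over 22 N forced
- sugar_shaker: bystander: glass sugar shaker, 44 mm across, 90 mm high; origin under its centre
- espresso_cup: bystander: small green cup with handle, 64x89x48 mm; origin under its centre
- loaf: bystander: loose bread roll 60x126x53 mm lying across the shelf, about 80 mm behind the front edge, its top about 94 mm above the counter; it rides up with the shelf; origin under its centre
- price_peg: bystander: small wooden card holder with a card, 75 long, 22 thick, 54 mm high; origin under its centre

How it is judged:
On the way, in this order (a step that is already met when the one before it is completed fails the run):
1. the wedge is lifted clear of the counter (height (world z) of wedge above 0.03 m), for 0.1 s.
2. the wedge's thin end is in under the middle of the sagging shelf's front edge (x of wedge_tip in the frame of riser above 0.005 m and z of wedge_tip in the frame of riser below 0.016 m and y of wedge_tip in the frame of riser between -0.02 and 0.02 m and value of joint shelf below -0.025 rad), for 0.05 s.
At the end, for the whole second after the job is handed in: the shelf is level (within 0.006 rad of its stop), borne on the wedge with more than 8 N (snug); the wedge lies flat (within 0.04 rad) and at rest, let go, its thin end at least 45 mm under the edge and within 20 mm of the middle, square to the edge within 0.15 rad (value of joint shelf above -0.006 rad and contact force between wedge and riser above 8 N and x of wedge_tip in the frame of riser above 0.045 m and y of wedge_tip in the frame of riser between -0.02 and 0.02 m and angle between the x axis of wedge and the x axis of riser, either way round below 0.15 rad and angle between wedge's own z axis and vertical below 0.04 rad and linear speed of wedge below 0.01 m/s); the robot touches nothing.
It fails at once if the wedge is forced: more than 22 N between wedge and riser or shelf (contact force between wedge and riser above 22 N).
It fails at once if the shelf or riser is pushed or lifted with the gripper or arm (more than 4 N) (contact force between any of the fingers, the arm and riser above 4 N).
It fails at once if a bystander is moved by more than 30 mm (distance of any of sugar_shaker, espresso_cup, price_peg, loaf from where it was at the start of the episode above 0.03 m).
It also fails if it takes over 54 s, if anything falls off the work surface, if the arm or the gripper's body presses on something with over 40 N, if the wrist force passes 120 N, or if a joint passes its speed limit or range.

## Working session

There is one attempt and no reset: what is moved stays moved. The work goes in short steps, Python scripts to look and compute and a shell command to move; the robot and the scene stay as the last step left them, time stands still between calls to the robot, and variables do not carry over. Pictures are saved under pics/ and viewed, and the job is handed in when it is done.

```bash
ls; mkdir -p pics
python3 - <<'E'
from station import robot
import cv2,numpy as np
for n in("side","top"):
    c=robot.capture(n); cv2.imwrite(f"pics/{n}0.png",c["frame"]); np.savez(f"{n}0.npz",**c)
    print(n,c["fovy"],c["cx"],c["cy"],c["extrinsics"].round(3).tolist(),[k for k in c])
s=robot.get_state();print({k:np.round(v,3).tolist() for k,v in s.items()}, robot.pinch_z)
E
```

```text
pics
side 52.425747020436646 256.0872198527185 186.0828328636601 [[0.805, -0.593, 0.012, -0.35], [0.254, 0.363, 0.896, -0.265], [-0.536, -0.719, 0.443, -0.45], [0.0, 0.0, 0.0, 1.0]] ['frame', 'range_z', 'fovy', 'cx', 'cy', 'extrinsics']
top 42.89953631066781 261.2208955472479 192.14430739772973 [[0.005, -1.0, 0.031, 0.188], [0.983, 0.011, 0.182, -0.593], [-0.182, 0.03, 0.983, -0.958], [0.0, 0.0, 0.0, 1.0]] ['frame', 'range_z', 'fovy', 'cx', 'cy', 'extrinsics']
{'t': 0.1, 'q': [0.992, 0.159, 1.598, -0.0, 1.386, -0.21], 'joint_velocities': [-0.0, -0.002, -0.004, 0.002, 0.0, -0.0], 'tau': [0.0, -38.651, -32.296, 0.07, 0.034, -0.0], 'eef_pos': [0.207, 0.536, 0.214], 'tcp_rot': [[-0.933, 0.36, -0.001], [0.36, 0.933, -0.001], [0.0, -0.002, -1.0]], 'ft_force': [0.21, 0.599, 0.225], 'torque': [0.043, -0.028, -0.009], 'finger_gap': 0.092} -0.0187
```

View pics/side0.png

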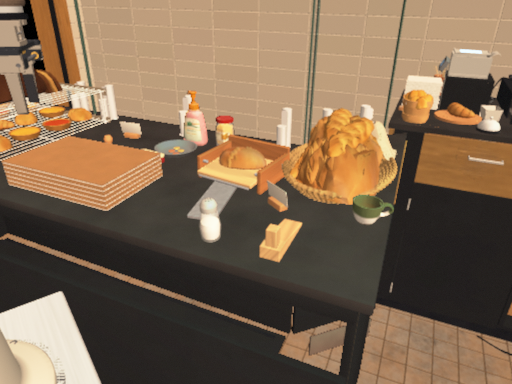

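View pics/top0.png

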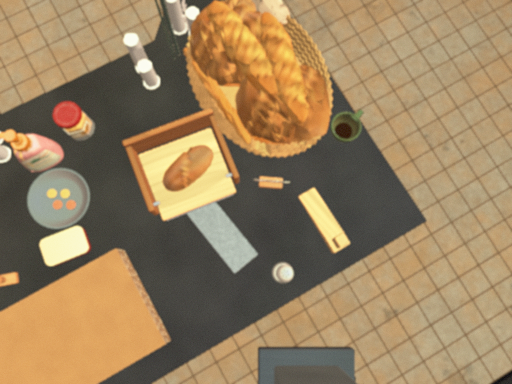

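The side view shows the wedge (post around (272,237)), the runner at (212,198), and the riser at (240,160). In the top view the wedge post is near (341,243), its thin end near (307,192), and the runner's near end near (245,265). Next I'll rectify the top view into world coordinates.

```bash
cat > h.py <<'E'
import numpy as np,cv2
def load(n):
    return dict(np.load(n))
def cloud(c):
    d=c["range_z"].astype(float);h,w=d.shape
    f=h/2/np.tan(np.radians(float(c["fovy"]))/2)
    v,u=np.mgrid[:h,:w]
    P=np.stack([(u-c["cx"])/f*d,-(v-c["cy"])/f*d,-d],-1)
    E=c["extrinsics"]
    W=(P-E[:3,3])@E[:3,:3]
    W[d<=0]=np.nan
    return W
def proj(c,X):
    X=np.atleast_2d(X);E=c["extrinsics"];p=X@E[:3,:3].T+E[:3,3]
    f=384/2/np.tan(np.radians(float(c["fovy"]))/2)
    return np.stack([c["cx"]+f*p[:,0]/-p[:,2],c["cy"]-f*p[:,1]/-p[:,2]],-1)
E
python3 - <<'E'
from h import *
c=load("top0.npz");W=cloud(c)
for n,(u,v) in dict(post=(341,243),tip=(307,192),run=(245,265),runr=(228,240),rodL=(160,218),rodR=(238,183),counter=(290,220),shak=(283,272),peg=(271,182),cup=(346,126),ctr2=(190,270)).items(): print(n,W[v,u].round(4))
s=load("side0.npz");S=cloud(s)
for n,(u,v) in dict(post=(272,232),tip=(292,226),run=(205,208),counter=(240,215),shak=(209,205)).items(): print('side',n,S[v,u].round(4))
cv2.imwrite("pics/top0z.png",cv2.resize(c["frame"][90:300,110:390],None,fx=2.8,fy=2.8,interpolation=cv2.INTER_CUBIC))
cv2.imwrite("pics/side0z.png",cv2.resize(s["frame"][120:280,180:400],None,fx=3.5,fy=3.5,interpolation=cv2.INTER_CUBIC))
E
```

```text
post [0.4865 0.0318 0.0642]
tip [0.6009 0.0918 0.0061]
run [ 0.4438  0.2244 -0.0006]
runr [0.4957 0.2609 0.0062]
rodL [5.420e-01 4.071e-01 5.000e-04]
rodR [0.6202 0.2416 0.0008]
counter [0.5398 0.1289 0.0042]
shak [0.4277 0.1508 0.0902]
peg [0.6203 0.1704 0.015 ]
cup [0.7492 0.0043 0.0131]
ctr2 [0.4326 0.3396 0.0015]
side post [0.4852 0.0225 0.0573]
side tip [0.5785 0.0712 0.0111]
side run [0.4137 0.1366 0.0772]
side counter [ 0.5275  0.1875 -0.0013]
side shak [0.4213 0.1342 0.0823]
```

View pics/top0z.png

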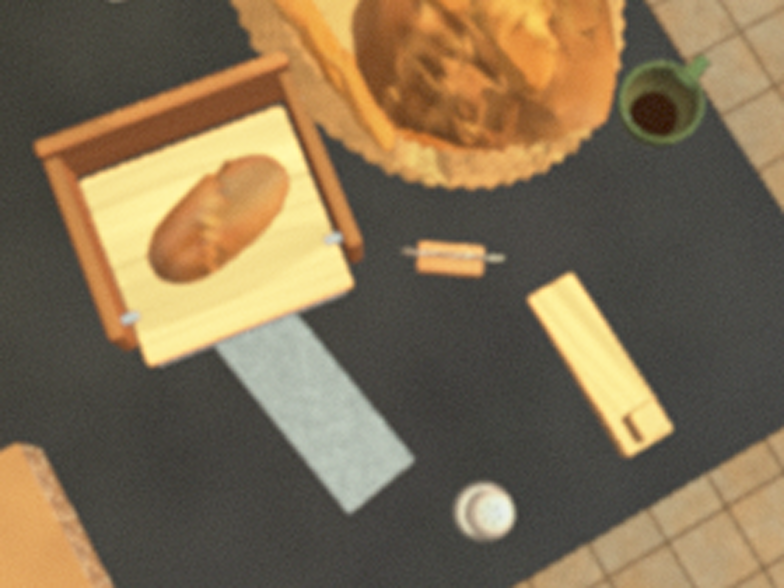

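View pics/side0z.png

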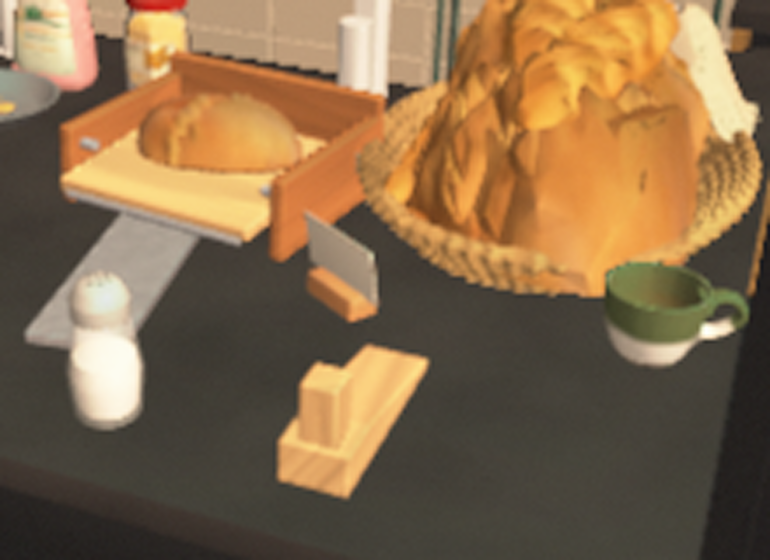

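```bash
cat >> h.py <<'E'
def ray(c,u,v,z):
    f=384/2/np.tan(np.radians(float(c["fovy"]))/2);E=c["extrinsics"]
    d=E[:3,:3].T@np.array([(u-c["cx"])/f,-(v-c["cy"])/f,-1]);o=-E[:3,:3].T@E[:3,3]
    return o+d*(z-o[2])/d[2]
def ang(a,b): return np.degrees(np.arctan2(b[1]-a[1],b[0]-a[0]))
E
python3 - <<'E'
from h import *
c=load("top0.npz");s=load("side0.npz")
t=lambda u,v,z:ray(c,110+u/2.8,90+v/2.8,z)
q=lambda u,v,z:ray(s,180+u/3.5,120+v/3.5,z)
print("TOP")
a,b=t(348,513,.006),t(413,462,.006);m,n=t(218,345,.006),t(300,312,.006)
print("runner near",a,b,np.linalg.norm(a-b),"dirs",ang(a,m),ang(b,n),ang(a,b)+90, np.linalg.norm(m-a))
L=[t(38,148,.062),t(112,345,.062)];R=[t(285,60,.062),t(357,255,.062)]
print("cheeks",*L,*R,ang(L[1],L[0]),ang(R[1],R[0]),np.linalg.norm(L[1]-R[1]))
f=[t(152,365,.03),t(353,287,.03)];print("front",f,ang(f[1],f[0])-90,np.linalg.norm(f[1]-f[0]))
print("SIDE")
a,b=q(25,338,.006),q(72,347,.006);m,n=q(123,212,.006),q(198,238,.006)
print("runner",a,m,n,ang(a,m))
f=[q(62,190,.03),q(243,240,.03)];print("front",f,ang(f[1],f[0])-90,np.linalg.norm(f[1]-f[0]))
R=[q(275,190,.062),q(384,97,.062)];print("cheekR",R,ang(*R))
W=cloud(c);
np.set_printoptions(precision=3,suppress=True)
# depth-based
for k,(u,v) in dict(shelfL=(160,340),shelfR=(330,290),runner=(320,410)).items():
    uu,vv=int(110+u/2.8),int(90+v/2.8);print(k,np.nanmedian(W[vv-2:vv+3,uu-2:uu+3].reshape(-1,3),0))
E
```

```text
TOP
runner near [0.42642021 0.24659885 0.006     ] [0.46461473 0.19825034 0.006     ] 0.061614938718372585 dirs 38.730592649674094 37.56188180002219 38.30814754842426 0.16118120438240027
cheeks [0.68958514 0.47755338 0.062     ] [0.54363439 0.41659273 0.062     ] [0.76057107 0.2975797  0.062     ] [0.61175469 0.24152102 0.062     ] 22.66929645111534 20.64123766034597 0.1878576030379185
front [array([0.53339832, 0.39278198, 0.03      ]), array([0.59378935, 0.24481343, 0.03      ])] 22.20205308062485 0.1598179285499576
SIDE
runner [0.42326098 0.23761699 0.006     ] [0.56635488 0.3587418  0.006     ] [0.58786463 0.2913051  0.006     ] 40.24693988413542
front [array([0.5240873 , 0.37183353, 0.03      ]), array([0.58447061, 0.23150273, 0.03      ])] 23.281854549887015 0.15277067242630754
cheekR [array([0.60812346, 0.22808561, 0.062     ]), array([0.783384  , 0.32007421, 0.062     ])] 27.693530110166765
shelfL [0.552 0.388 0.034]
shelfR [0.592 0.264 0.031]
runner [0.504 0.27  0.007]
```

```bash
python3 - <<'E'
from h import *
np.set_printoptions(precision=3,suppress=True)
# ortho maps at 1mm/px: x 0.35..0.85 up, y -0.05..0.55 left ; plane z=.006 and z=.06 for both cams
for n in("top","side"):
    c=load(n+"0.npz")
    for z in(.006,.062):
        xs=np.linspace(.85,.38,470);ys=np.linspace(.52,-.05,570)
        Y,X=np.meshgrid(ys,xs);P=np.stack([X,Y,X*0+z],-1).reshape(-1,3)
        p=proj(c,P).reshape(470,570,2).astype(np.float32)
        im=cv2.remap(c["frame"],p[...,0],p[...,1],cv2.INTER_CUBIC)
        for k in range(0,470,50): cv2.putText(im,"%.2f"%xs[k],(0,k+5),0,.35,(255,255,255))
        for k in range(0,570,50): cv2.putText(im,"%.2f"%ys[k],(k,465),0,.35,(255,255,255))
        cv2.imwrite(f"pics/ortho_{n}_{int(z*1000)}.png",im)
E
cd pics; python3 -c "
import cv2,numpy as np
a=cv2.imread('ortho_top_6.png');b=cv2.imread('ortho_side_6.png')
cv2.imwrite('ortho_both6.png',cv2.resize(np.hstack([a[:,:],b]),(800,330)))"
```

```text
(no output)
```

View pics/ortho_top_6.png

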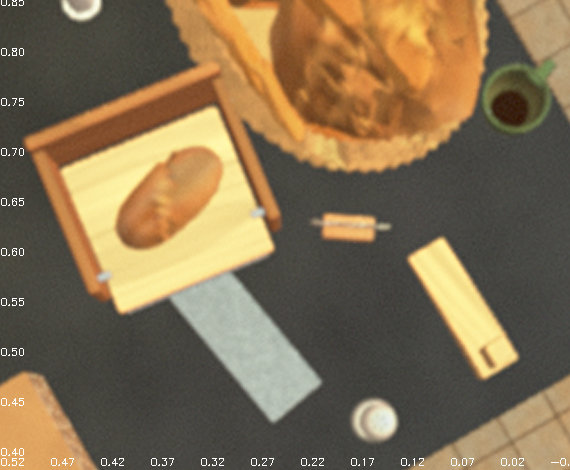

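View pics/ortho_side_6.png

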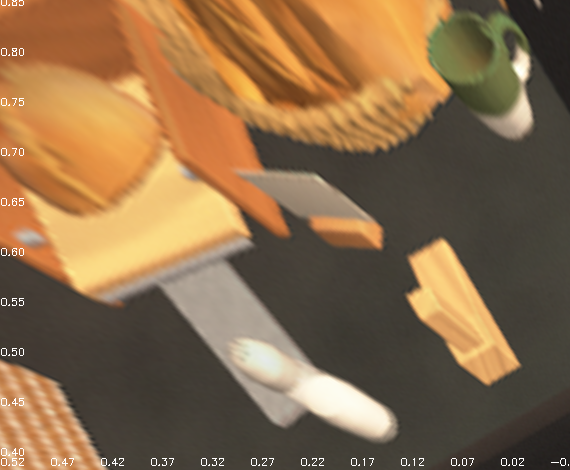

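Both rectified views agree. The riser (cheeks, pins and front edge) stands at a yaw of about 22°, but the strip lies at about 38°, so the strip is skewed relative to the riser. I'll check this with a model overlay before choosing a push direction.

```bash
cat > ov.py <<'E'
from h import *
def T(x,y,yaw):
    c,s=np.cos(yaw),np.sin(yaw); return lambda P:np.c_[np.array(P)[:,0]*c-np.array(P)[:,1]*s+x,np.array(P)[:,0]*s+np.array(P)[:,1]*c+y,np.array(P)[:,2]]
def box(x0,x1,y0,y1,z0,z1):
    c=np.array([[x,y,z] for x in(x0,x1) for y in(y0,y1) for z in(z0,z1)],float)/1000
    e=[(i,j) for i in range(8) for j in range(i+1,8) if bin(i^j).count('1')==1]
    return c,e
def draw(im,c,F,b,col,crop,k):
    C,e=b;p=(proj(c,F(C))-crop)*k
    for i,j in e: cv2.line(im,tuple(int(v) for v in np.round(p[i]*8)),tuple(int(v) for v in np.round(p[j]*8)),col,1,cv2.LINE_AA,3)
E
cat > fit.py <<'E'
from ov import *
from scipy.optimize import least_squares
np.set_printoptions(precision=4,suppress=True)
c=load("top0.npz");s=load("side0.npz")
tz=lambda u,v:np.array([110+u/2.8,90+v/2.8]);sz=lambda u,v:np.array([180+u/3.5,120+v/3.5])
obs=[(c,(20,98,62),tz(112,345)),(c,(20,-98,62),tz(357,255)),(c,(175,98,78),tz(38,148)),(c,(175,-98,78),tz(285,58)),
(s,(20,-98,62),sz(275,188)),(s,(20,-98,0),sz(273,258)),(s,(0,-75,20),sz(242,241)),(s,(0,75,20),sz(66,196)),(s,(175,-98,78),sz(384,96)),(s,(175,98,78),sz(172,55))]
def res(p):
    F=T(*p);return np.concatenate([proj(C,F(np.array([P])/1e3))[0]-o for C,P,o in obs])
r=least_squares(res,[.565,.318,.4],loss='soft_l1');print(r.x,np.degrees(r.x[2]));print(res(r.x).reshape(-1,2))
for nm,sel in(("top",range(4)),("side",range(4,10))):
    rr=least_squares(lambda p:res(p).reshape(-1,2)[list(sel)].ravel(),[.565,.318,.4]);print(nm,rr.x,np.degrees(rr.x[2]))
F=T(*r.x)
for n,C,cr,k,(w,h) in(("top",c,(110,90),2.8,(280,210)),("side",s,(180,120),3.5,(220,160))):
    im=cv2.resize(C["frame"][cr[1]:cr[1]+h,cr[0]:cr[0]+w],None,fx=k,fy=k,interpolation=cv2.INTER_CUBIC)
    draw(im,C,F,box(20,175,-98,98,0,62),(0,255,0),cr,k)
    draw(im,C,F,box(-155,95,-32,32,0,6),(0,0,255),cr,k)
    draw(im,C,F,box(-4,4,-75,75,16,24),(255,0,0),cr,k)
    cv2.imwrite(f"pics/ov_{n}.png",im)
E
python3 fit.py
```

```text
[0.5593 0.3189 0.38  ] 21.771188715327188
[[-0.4026  1.0424]
 [ 3.0627 -1.1367]
 [-0.6803 -0.2312]
 [ 1.7739 -0.7953]
 [ 0.2473 -1.0815]
 [ 0.4343  2.1635]
 [-3.1264  0.4405]
 [-1.5355 -1.0763]
 [-0.1831 -0.4612]
 [-0.0748 -2.0818]]
top [0.5586 0.3211 0.3753] 21.505012060777677
side [0.5604 0.3167 0.3909] 22.39912493358959
```

View pics/ov_top.png

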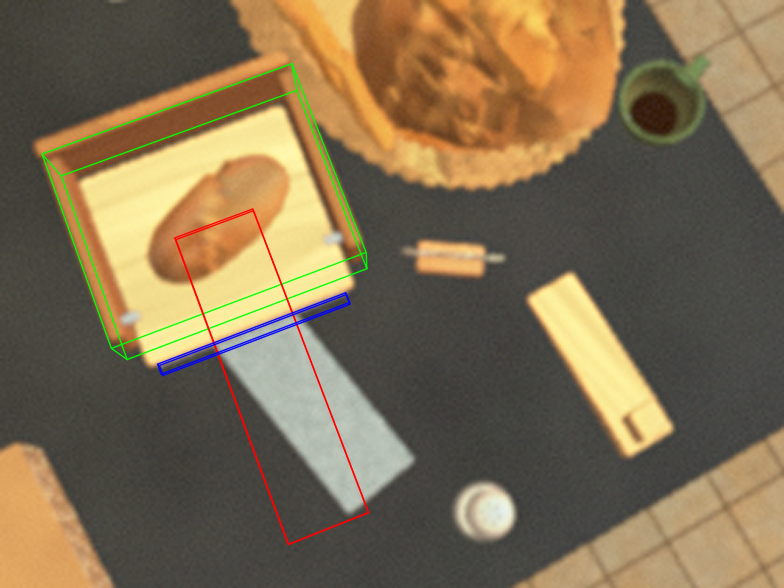

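View pics/ov_side.png

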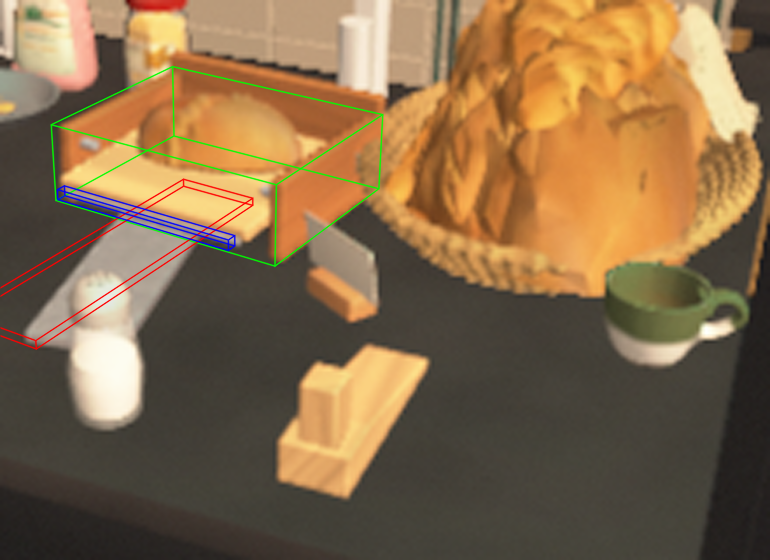

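Run:
```python
from h import *
np.set_printoptions(precision=4,suppress=True)
for n in("top","side"):
    c=load(n+"0.npz");W=cloud(c)
    d=W[...,:2]-[.5605,.319];
    for yaw in (22,):
        a=np.radians(yaw);x=d@[np.cos(a),np.sin(a)];y=d@[-np.sin(a),np.cos(a)]
        m=(x>.03)&(x<.15)&(abs(y)<.08)&(W[...,2]>.058)
        P=W[m];q=np.c_[x[m],y[m]]
        cc,(w,h),an=cv2.minAreaRect(q.astype(np.float32))
        ev,V=np.linalg.eigh(np.cov(q.T));print(n,m.sum(),"mean riser xy",q.mean(0),"rect",cc,w,h,an,"axis dir",np.degrees(np.arctan2(V[1,1],V[0,1])),P[:,2].max())
    # strip
    g=c["frame"].astype(int)
W=cloud(load("top0.npz"))
d=W[...,:2]-[.4453,.2225];a=np.radians(38.4);x=d@[np.cos(a),np.sin(a)];y=d@[-np.sin(a),np.cos(a)]
m=(x>.01)&(x<.12)&(abs(y)<.025);print("strip z",np.median(W[m][:,2]),m.sum())
for sg in(1,-1):
    m=(x>.01)&(x<.09)&(sg*y>.045)&(sg*y<.09);print("counter z",np.median(W[m][:,2]),m.sum())
m=(x>-.06)&(x<-.015)&(abs(y)<.03);print("counter z",np.median(W[m][:,2]))
# wedge
im=load("top0.npz")["frame"]
hsv=cv2.cvtColor(im,cv2.COLOR_BGR2HSV)
m=np.zeros(hsv.shape[:2],np.uint8);m[180:260,290:360]=1
m=((hsv[...,1]>60)&(hsv[...,2]>110)&(m>0)).astype(np.uint8)
P=W[m>0];print(m.sum())
# orthorect of outline at z=0.015
pts=np.argwhere(m>0);c=load("top0.npz")
R=np.array([ray(c,u,v,.012)[:2] for v,u in pts]);cc,wh,an=cv2.minAreaRect(R.astype(np.float32));print("wedge rect",cc,wh,an)
```

```text
top 1305 mean riser xy [ 0.0797 -0.0064] rect (0.0835479125380516, -0.006055086851119995) 0.05570638179779053 0.1195751428604126 22.11949348449707 axis dir 109.64615872591041 0.09176819516014717
side 529 mean riser xy [ 0.0726 -0.0167] rect (0.07634081691503525, -0.011152435094118118) 0.04218865558505058 0.11527344584465027 18.60513687133789 axis dir 111.66360934127323 0.08785949117982539
strip z 0.007645973542595807 1226
counter z 0.00029404986491881306 817
counter z 0.00043619657524143876 779
counter z 0.0005980110516738012
1476
wedge rect (0.54118412733078, 0.05749230831861496) (0.14694693684577942, 0.04733185097575188) 31.369735717773438
```

The loaf's centre lies on the riser's 22° axis, so that is the riser frame and the strip itself is askew. I'll push square to the edge. Next is the wedge pose.

```bash
cat > wf.py <<'E'
from ov import *
from scipy.optimize import least_squares
np.set_printoptions(precision=4,suppress=True)
c=load("top0.npz");s=load("side0.npz")
tz=lambda u,v:np.array([110+u/2.8,90+v/2.8]);sz=lambda u,v:np.array([180+u/3.5,120+v/3.5])
obs=[(c,(126,20,4),tz(527,298)),(c,(126,-20,4),tz(573,272)),(c,(-16,20,26),tz(627,458)),(c,(-16,-20,26),tz(673,430)),
(s,(126,20,4),sz(370,345)),(s,(126,-20,4),sz(429,359)),(s,(-16,-20,0),sz(347,498)),(s,(-16,-20,26),sz(350,465)),(s,(-16,20,26),sz(279,442)),(s,(-16,20,0),sz(279,480))]
def res(p):
    F=T(*p);return np.concatenate([proj(C,F(np.array([P])/1e3))[0]-o for C,P,o in obs])
for nm,sel in(("both",range(10)),("top",range(4)),("side",range(4,10))):
    rr=least_squares(lambda p:res(p).reshape(-1,2)[list(sel)].ravel(),[.49,.03,.5]);print(nm,rr.x,np.degrees(rr.x[2]),abs(rr.fun).max())
    if nm=="both": r=rr
F=T(*r.x)
for n,C,cr,k,(w,h) in(("top",c,(270,160),5,(120,110)),("side",s,(240,200),5,(80,80))):
    im=cv2.resize(C["frame"][cr[1]:cr[1]+h,cr[0]:cr[0]+w],None,fx=k,fy=k,interpolation=cv2.INTER_CUBIC)
    draw(im,C,F,box(-16,126,-20,20,0,4),(0,255,0),cr,k);draw(im,C,F,box(-16,16,-20,20,0,26),(0,0,255),cr,k);draw(im,C,F,box(-16,8,-11,11,26,62),(255,0,0),cr,k)
    cv2.imwrite(f"pics/wf_{n}.png",im)
E
python3 wf.py; cd pics; python3 -c "
import cv2,numpy as np
a=cv2.imread('wf_top.png')[:400];b=cv2.imread('wf_side.png')
cv2.imwrite('wf.png',np.hstack([cv2.resize(a,(400,267)),cv2.resize(b,(267,267))]))"
```

```text
both [0.4928 0.0286 0.5272] 30.20417777880162 2.1059439977434806
top [0.4922 0.0302 0.5195] 29.764857893726536 0.38894269465203024
side [0.4926 0.0273 0.5277] 30.233886385603224 1.7353618957792492
```

View pics/wf_top.png

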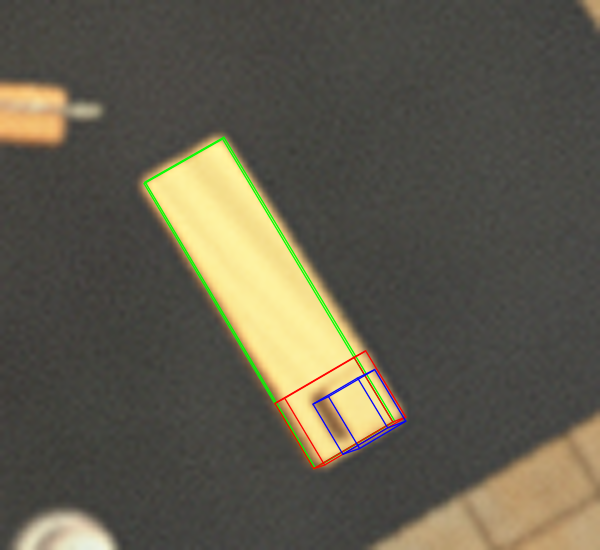

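View pics/wf_side.png

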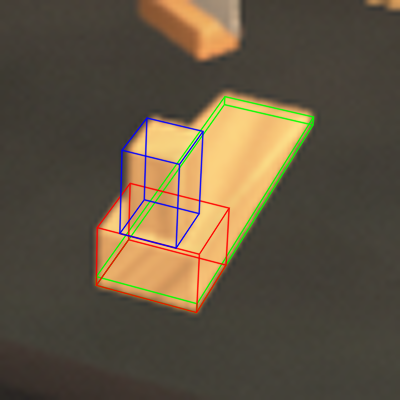

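The overlay confirms the wedge: post top at about (175,125) in the side crop, wedge pose (0.4925, 0.029), yaw 30.1°. Next, a helper that works out the shifts.

```bash
cat > to.py <<'E'
import sys,numpy as np
from scipy.spatial.transform import Rotation as R
from station import robot
def to(x,y,z,yyaw):
    s=robot.get_state();p=np.array(s["eef_pos"]);M=np.array(s["tcp_rot"])
    a=np.radians(yyaw);Y=np.array([np.cos(a),np.sin(a),0]);Z=np.array([0,0,-1.]);D=np.c_[np.cross(Y,Z),Y,Z]
    print("shift mm",((M.T@(np.array([x,y,z])-p))*1000).round(1),"turn",R.from_matrix(M.T@D).as_rotvec().round(3),"t",round(s["t"],2),"p",p.round(4),"F",np.round(s["ft_force"],2),"gap",round(s["finger_gap"],4))
if __name__=="__main__": to(*map(float,sys.argv[1:5]))
E
python3 to.py .489 .027 .14 120.1
```

```text
shift mm [-446.5 -372.9   74.2] turn [-0.001 -0.001 -0.894] t 0.1 p [0.207  0.5359 0.2137] F [0.21 0.6  0.23] gap 0.092
```

```bash
python3 -m inch '[0.7,-446,-373,0,0,0,-0.894,0.7,-446,-373,0,0,0,-0.894,0.7,-446,-373,0,0,0,-0.894,0.7,-446,-373,0,0,0,-0.894,0.7,-446,-373,0,0,0,-0.894,0.7,-446,-373,0,0,0,-0.894,0.7,-446,-373,0,0,0,-0.894,0.7,-446,-373,50,0,0,-0.894]'; python3 to.py .489 .027 .10 120.1
```

```text
t: 1.1
eef_pos: [0.4326, 0.1308, 0.1986]
tcp_rot: [[-0.865, -0.501, 0.002], [-0.501, 0.865, -0.001], [-0.001, -0.002, -1.0]]
ft_force: [1.1, 0.4, -0.9]
finger_gap: 0.0642
shift mm [   3.3 -117.9   98.9] turn [-0.002  0.001 -0.   ] t 1.1 p [0.4326 0.1308 0.1986] F [ 1.11  0.35 -0.87] gap 0.0642
```

```bash
python3 -m inch '[0.7,3,-118,50,0,0,0,0.7,3,-118,99,0,0,0,0.7,3,-118,99,0,0,0,0.7,3,-118,99,0,0,0,0.7,3,-118,99,0,0,0]'; python3 to.py .489 .027 .034 120.1
python3 - <<'E'
from station import robot
import cv2
c=robot.capture("side");cv2.imwrite("pics/s1.png",cv2.resize(c["frame"][100:300,170:400],None,fx=3,fy=3))
E
```

```text
t: 1.72
eef_pos: [0.4895, 0.0276, 0.1007]
tcp_rot: [[-0.865, -0.502, 0.003], [-0.502, 0.865, -0.001], [-0.002, -0.002, -1.0]]
ft_force: [0.2, -0.6, 0.4]
finger_gap: 0.0647
shift mm [ 0.9 -0.1 66.7] turn [-0.002  0.002  0.   ] t 1.73 p [0.4895 0.0276 0.1007] F [ 0.25 -0.65  0.42] gap 0.0647
```

View pics/s1.png

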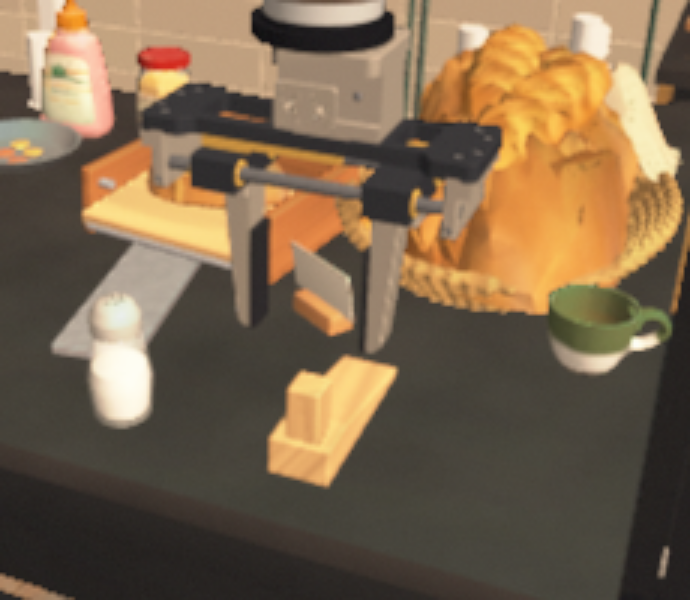

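The fingertips at (250,325) and (375,350) straddle the post at (312,385). I'll descend and grip.

```bash
python3 -m inch '[0.7,1,0,40,0,0,0,0.7,1,0,67,0,0,0,0.7,1,0,67,0,0,0,0.1,1,0,67,0,0,0,0.1,1,0,67,0,0,0,0.1,1,0,67,0,0,0,0.1,1,0,67,0,0,0,0.1,1,0,67,0,0,0]' 25; python3 to.py .489 .027 .13 120.1
```

```text
t: 2.78
eef_pos: [0.4895, 0.0271, 0.0345]
tcp_rot: [[-0.865, -0.502, 0.005], [-0.502, 0.865, -0.001], [-0.003, -0.003, -1.0]]
ft_force: [-1.1, -0.4, 1.4]
finger_gap: 0.0218
shift mm [  0.2  -0.2 -95.5] turn [-0.003  0.003  0.001] t 2.77 p [0.4895 0.0271 0.0345] F [-1.09 -0.41  1.45] gap 0.0218
```

```bash
python3 -m inch '[0.1,0,0,-20,0,0,0,0.1,0,0,-95,0,0,0,0.1,0,0,-95,0,0,0,0.1,0,0,-95,0,0,0]'
python3 - <<'E'
from station import robot
import cv2
for n in("side","top"):
    c=robot.capture(n);cv2.imwrite(f"pics/{n}2.png",cv2.resize(c["frame"][80:280,170:400],None,fx=3,fy=3))
E
```

```text
t: 3.28
eef_pos: [0.4894, 0.0272, 0.1298]
tcp_rot: [[-0.865, -0.502, 0.006], [-0.502, 0.865, -0.002], [-0.004, -0.004, -1.0]]
ft_force: [-0.5, -1.2, -2.0]
finger_gap: 0.0216
```

View pics/side2.png

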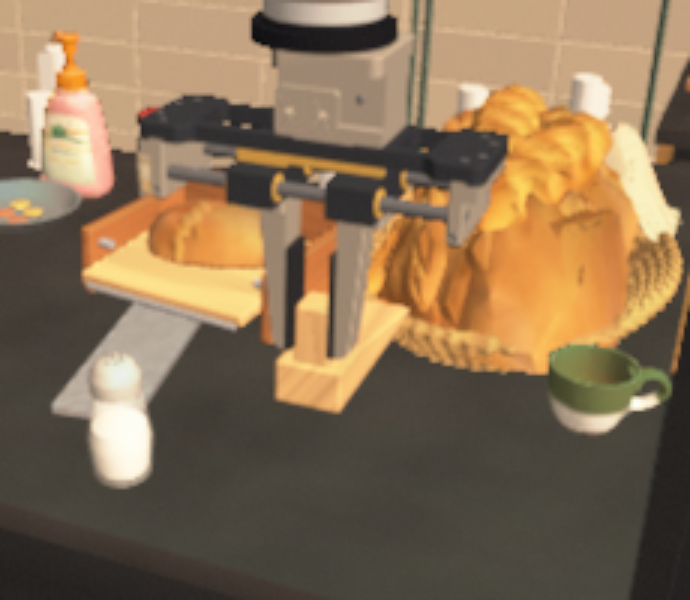

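```bash
python3 to.py .4187 .2550 .16 113.5
```

```text
shift mm [-54.6 231.3 -32.7] turn [-0.001  0.001  0.116] t 3.38 p [0.4876 0.0275 0.1275] F [-0.11 -0.08  0.09] gap 0.0217
```

```bash
python3 -m inch '[0.1,0,20,-33,0,0,0,0.1,-25,70,-33,0,0,0.05,0.1,-55,125,-33,0,0,0.116,0.1,-55,180,-33,0,0,0.116,0.1,-55,231,-33,0,0,0.116,0.1,-55,231,-33,0,0,0.116,0.1,-55,231,-33,0,0,0.116]'; python3 to.py .4187 .2550 .06 113.5
```

```text
t: 4.25
eef_pos: [0.4186, 0.2542, 0.1588]
tcp_rot: [[-0.917, -0.399, -0.001], [-0.399, 0.917, -0.002], [0.002, -0.001, -1.0]]
ft_force: [0.3, 0.5, -0.7]
finger_gap: 0.022
shift mm [-0.6  0.8 98.8] turn [-0.001 -0.002 -0.   ] t 4.25 p [0.4186 0.2542 0.1588] F [ 0.31  0.47 -0.68] gap 0.022
```

```bash
python3 -m inch '[0.1,0,1,50,0,0,0,0.1,0,1,99,0,0,0,0.1,0,1,99,0,0,0,0.1,0,1,99,0,0,0]'
cat > look.py <<'E'
import sys
from station import robot
from ov import *
tag=sys.argv[1]
cs={n:robot.capture(n) for n in("side","top")}
for n,cr,k,(w,h) in(("top",(160,160),5,(120,120)),("side",(170,130),5,(130,110))):
    C=cs[n];np.savez(f"{n}{tag}.npz",**C)
    im=cv2.resize(C["frame"][cr[1]:cr[1]+h,cr[0]:cr[0]+w],None,fx=k,fy=k,interpolation=cv2.INTER_CUBIC)
    cv2.imwrite(f"pics/{n}_{tag}.png",im)
E
python3 look.py a
```

```text
t: 4.75
eef_pos: [0.4197, 0.2546, 0.0612]
tcp_rot: [[-0.918, -0.397, 0.001], [-0.397, 0.918, -0.002], [0.0, -0.002, -1.0]]
ft_force: [0.5, 0.3, -0.3]
finger_gap: 0.0222
```

View pics/top_a.png

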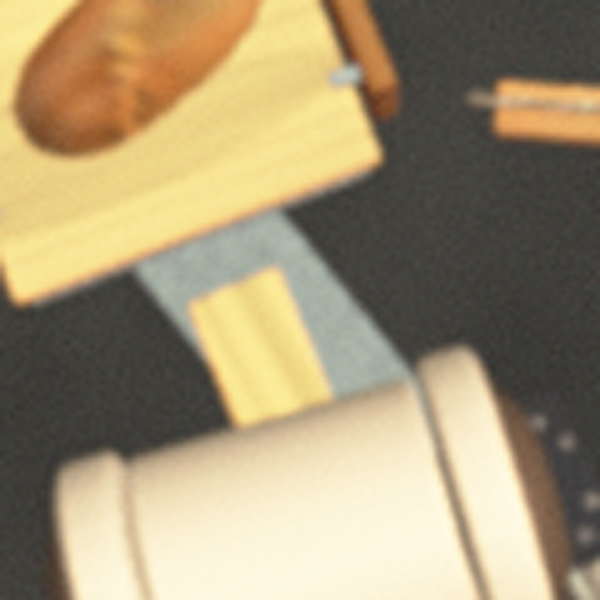

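View pics/side_a.png

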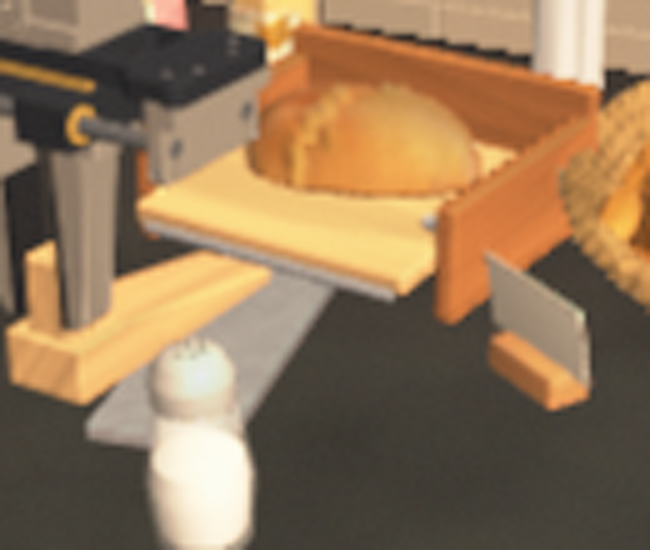

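The side view shows the wedge level, with its tip at (270,265) just in front of the sagging edge. The top view shows the tip edge (190,302)–(280,265) parallel to the shelf front (20,305)–(382,158) and about 5 mm to the right of its middle. I'll lower it onto the strip by feel.

```bash
python3 -m inch '[0.1,0,-0,8,0,0,0,0.1,0,0,16,0,0,0,0.1,0,0,16,0,0,0]'; python3 -m inch '[0.1,0,0,1,0,0,0,0.1,0,0,1,0,0,0]';python3 -m inch '[0.1,0,0,1,0,0,0,0.1,0,0,1,0,0,0]';python3 to.py .4197 .2546 .0 113.5
```

```text
t: 5.22
eef_pos: [0.4197, 0.255, 0.0454]
tcp_rot: [[-0.917, -0.398, 0.001], [-0.398, 0.917, -0.001], [-0.001, -0.002, -1.0]]
ft_force: [0.0, 0.1, -1.6]
finger_gap: 0.0216
t: 5.48
eef_pos: [0.4196, 0.255, 0.0444]
tcp_rot: [[-0.917, -0.398, 0.001], [-0.398, 0.917, -0.001], [-0.001, -0.002, -1.0]]
ft_force: [0.8, -1.2, 0.1]
finger_gap: 0.0217
t: 5.72
eef_pos: [0.4195, 0.255, 0.0433]
tcp_rot: [[-0.917, -0.398, 0.001], [-0.398, 0.917, -0.001], [-0.001, -0.002, -1.0]]
ft_force: [0.2, -0.6, -0.5]
finger_gap: 0.0216
shift mm [ 0.  -0.4 43.3] turn [-0.002  0.001 -0.001] t 5.72 p [0.4195 0.255  0.0433] F [ 0.22 -0.63 -0.5 ] gap 0.0216
```

```bash
for i in 1; do python3 -m inch '[0.1,0,0,1,0,0,0,0.1,0,0,1,0,0,0]' | grep -E "pos|force"; python3 -m inch '[0.1,0,0,1,0,0,0,0.1,0,0,1,0,0,0]'| grep -E "pos|force";python3 -m inch '[0.1,0,0,1,0,0,0,0.1,0,0,1,0,0,0]'| grep -E "pos|force"; done
```

```text
eef_pos: [0.4195, 0.255, 0.0423]
ft_force: [0.2, 0.1, -0.1]
eef_pos: [0.42, 0.2552, 0.0417]
ft_force: [-0.3, 0.1, 2.0]
eef_pos: [0.4208, 0.2554, 0.0417]
ft_force: [-1.2, -0.2, 5.6]
```

```bash
python3 -m inch '[0.1,0,0,-0.8,0,0,0,0.1,-10,0,-0.8,0,0,0,0.1,-20,0,-0.8,0,0,0,0.1,-30,0,-0.8,0,0,0,0.1,-36,0,-0.8,0,0,0,0.1,-40,0,-0.8,0,0,0,0.1,-40,0,-0.8,0,0,0]'; python3 look.py b; python3 to.py 0 0 0 113.5
```

```text
t: 7.35
eef_pos: [0.4576, 0.2714, 0.0425]
tcp_rot: [[-0.917, -0.398, 0.004], [-0.398, 0.917, -0.001], [-0.003, -0.002, -1.0]]
ft_force: [-0.1, -1.0, -1.0]
finger_gap: 0.022
shift mm [527.6 -66.6  41.2] turn [-0.002  0.003 -0.   ] t 7.45 p [0.4572 0.2713 0.0425] F [ 0.39  0.55 -0.57] gap 0.0218
```

View pics/top_b.png

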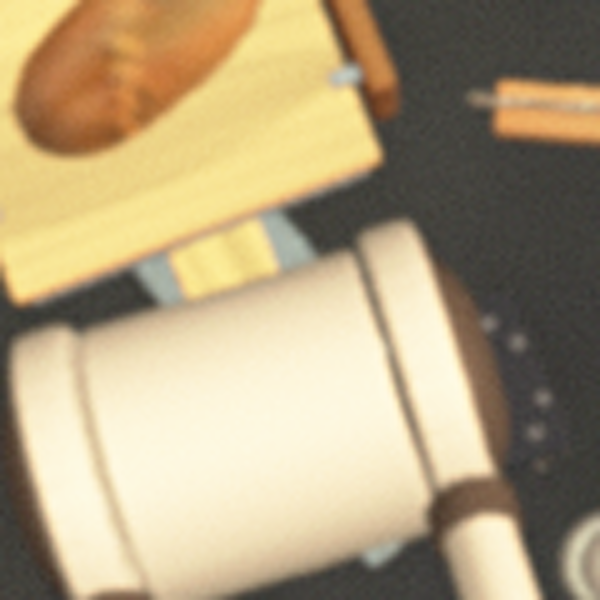

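View pics/side_b.png

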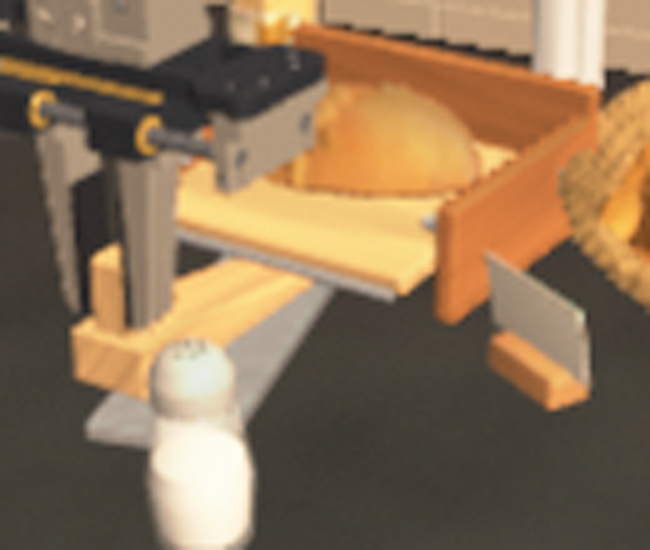

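The wedge tip is under the edge: in the top view the wedge crosses the edge at (170,258)–(265,220), about 3–5 mm right of the middle, and the shelf is still sagging. I'll release so it settles flat on the strip, then regrip.

```bash
python3 -m inch '[0.35,0,0,0,0,0,0,0.35,0,0,0,0,0,0,0.35,0,0,0,0,0,0,0.1,0,0,0,0,0,0,0.1,0,0,0,0,0,0,0.1,0,0,0,0,0,0,0.1,0,0,0,0,0,0]' 20; python3 -m inch '[0.1,-4,0,0,0,0,0,0.1,-8,0,0,0,0,0,0.1,-8,0,0,0,0,0]'
```

```text
t: 8.32
eef_pos: [0.4573, 0.2713, 0.0425]
tcp_rot: [[-0.917, -0.398, 0.003], [-0.398, 0.917, -0.001], [-0.003, -0.002, -1.0]]
ft_force: [0.2, -0.9, 1.8]
finger_gap: 0.0216
t: 8.7
eef_pos: [0.465, 0.2746, 0.0425]
tcp_rot: [[-0.917, -0.398, 0.004], [-0.398, 0.917, -0.001], [-0.003, -0.002, -1.0]]
ft_force: [0.5, -0.1, -0.0]
finger_gap: 0.0216
```

```bash
g(){ grep -E "pos|force"; }; python3 -m inch '[0.1,-3,0,0,0,0,0,0.1,-6,0,0,0,0,0,0.1,-6,0,0,0,0,0]'|g;python3 -m inch '[0.1,-3,0,0,0,0,0,0.1,-6,0,0,0,0,0,0.1,-6,0,0,0,0,0]'|g;python3 -m inch '[0.1,-3,0,0,0,0,0,0.1,-6,0,0,0,0,0,0.1,-6,0,0,0,0,0]'|g; python3 look.py c
```

```text
eef_pos: [0.4706, 0.2771, 0.0425]
ft_force: [-0.9, -0.5, 1.2]
eef_pos: [0.4765, 0.2796, 0.0425]
ft_force: [-1.2, 0.3, 0.9]
eef_pos: [0.4824, 0.2822, 0.0425]
ft_force: [-0.9, -0.7, 1.7]
```

View pics/side_c.png

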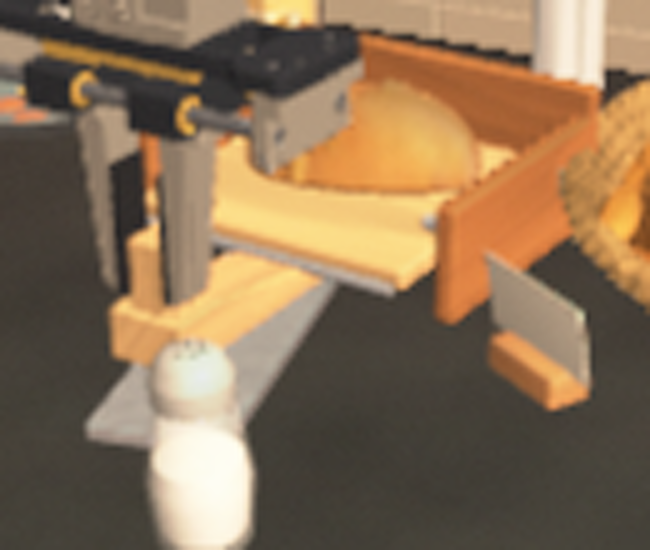

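View pics/top_c.png

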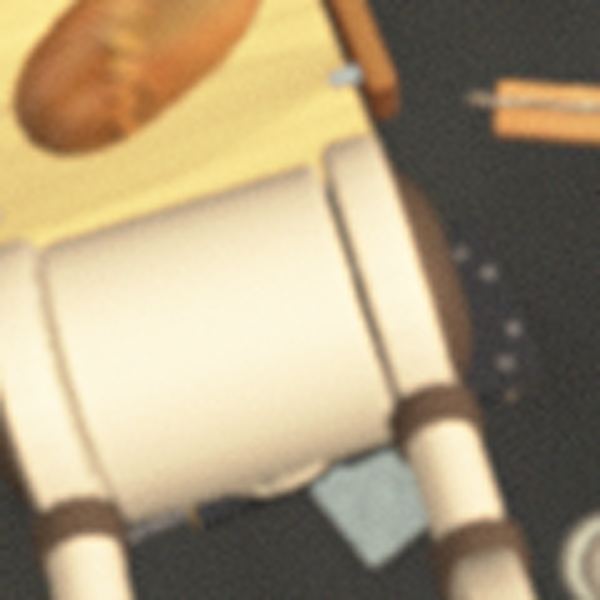

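```bash
g(){ grep -E "pos|force"; }; python3 -m inch '[0.1,-2,0,0,0,0,0,0.1,-4,0,0,0,0,0,0.1,-4,0,0,0,0,0]'|g;python3 -m inch '[0.1,-2,0,0,0,0,0,0.1,-3,0,0,0,0,0,0.1,-3,0,0,0,0,0]'|g;python3 -m inch '[0.1,-2,0,0,0,0,0,0.1,-3,0,0,0,0,0]'|g;python3 -m inch '[0.1,-1,0,0,0,0,0,0.1,-2,0,0,0,0,0]'|g; python3 look.py d
```

```text
eef_pos: [0.4862, 0.2838, 0.0425]
ft_force: [-1.5, -1.9, 2.4]
eef_pos: [0.4891, 0.285, 0.0425]
ft_force: [-1.8, -1.1, 2.0]
eef_pos: [0.4919, 0.2863, 0.0425]
ft_force: [-2.4, -0.9, 2.7]
eef_pos: [0.4938, 0.2871, 0.0425]
ft_force: [-2.0, -1.3, 3.8]
```

View pics/side_d.png

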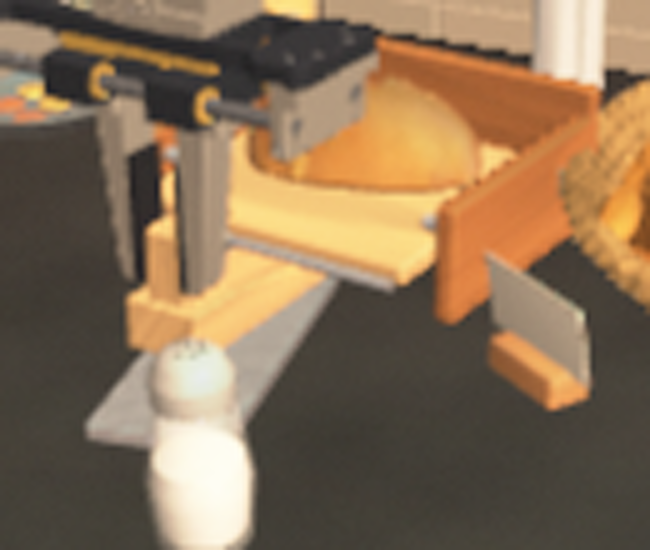

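```bash
g(){ grep -E "pos|force"; }; for i in 1 2 3 4; do python3 -m inch '[0.1,-1,0,0,0,0,0,0.1,-1.5,0,0,0,0,0]'|g; done
```

```text
eef_pos: [0.4953, 0.2877, 0.0425]
ft_force: [-2.6, -2.5, 2.3]
eef_pos: [0.4967, 0.2884, 0.0425]
ft_force: [-2.4, -0.8, 3.7]
eef_pos: [0.4982, 0.289, 0.0426]
ft_force: [-3.1, -0.8, 2.5]
eef_pos: [0.4996, 0.2896, 0.0425]
ft_force: [-2.4, -1.4, 2.4]
```

```bash
g(){ grep -E "pos|force"; }; python3 -m inch '[0.1,-0.8,0,0,0,0,0,0.1,-0.8,0,0,0,0,0]'|g; python3 -m inch '[0.1,-0.8,0,0,0,0,0,0.1,-0.8,0,0,0,0,0]'|g
```

```text
eef_pos: [0.5005, 0.29, 0.0425]
ft_force: [-1.7, -0.6, 2.4]
eef_pos: [0.5013, 0.2903, 0.0426]
ft_force: [-1.5, -0.7, 2.3]
```

```bash
g(){ grep -E "pos|force"; }; python3 -m inch '[0.1,-0.8,0,0,0,0,0,0.1,-0.8,0,0,0,0,0]'|g; python3 -m inch '[0.1,-0.8,0,0,0,0,0,0.1,-0.8,0,0,0,0,0]'|g
```

```text
eef_pos: [0.5021, 0.2907, 0.0425]
ft_force: [-2.3, -1.3, 2.5]
eef_pos: [0.5029, 0.291, 0.0425]
ft_force: [-2.0, -1.4, 1.3]
```

```bash
g(){ grep -E "pos|force"; }; python3 -m inch '[0.1,-0.8,0,0,0,0,0,0.1,-0.8,0,0,0,0,0]'|g; python3 -m inch '[0.1,-0.8,0,0,0,0,0,0.1,-0.8,0,0,0,0,0]'|g; python3 look.py e
```

```text
eef_pos: [0.5037, 0.2914, 0.0425]
ft_force: [-2.1, -1.5, 1.6]
eef_pos: [0.5046, 0.2917, 0.0425]
ft_force: [-2.2, -0.6, 2.3]
```

View pics/side_e.png

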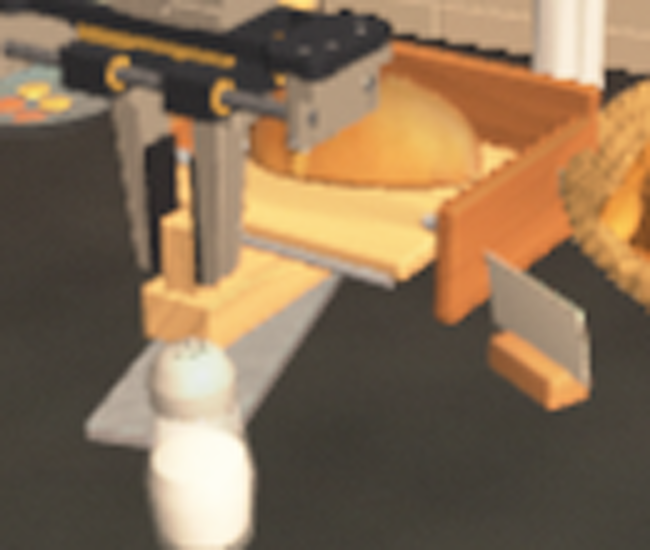

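The rod's end has only risen about half way, from (395,293) to (390,283), so snug is still some way off. I'll keep going.

```bash
g(){ grep -E "pos|force"; }; python3 -m inch '[0.1,-0.8,0,0,0,0,0,0.1,-1.6,0,0,0,0,0,0.1,-1.6,0,0,0,0,0]'|g; python3 -m inch '[0.1,-0.8,0,0,0,0,0,0.1,-1.6,0,0,0,0,0,0.1,-1.6,0,0,0,0,0]'|g; python3 -m inch '[0.1,-0.8,0,0,0,0,0,0.1,-1.6,0,0,0,0,0,0.1,-1.6,0,0,0,0,0]'|g
```

```text
eef_pos: [0.5061, 0.2924, 0.0425]
ft_force: [-2.1, -1.2, 2.7]
eef_pos: [0.5077, 0.2931, 0.0425]
ft_force: [-2.4, -0.5, 2.0]
eef_pos: [0.5093, 0.2938, 0.0425]
ft_force: [-2.3, -0.8, 1.6]
```

```bash
g(){ grep -E "pos|force"; }; python3 -m inch '[0.1,-0.8,0,0,0,0,0,0.1,-0.8,0,0,0,0,0]'|g; python3 -m inch '[0.1,-0.8,0,0,0,0,0,0.1,-0.8,0,0,0,0,0]'|g;  python3 look.py f
```

```text
eef_pos: [0.5099, 0.2941, 0.0426]
ft_force: [-4.6, -0.5, 4.7]
eef_pos: [0.5101, 0.2941, 0.0425]
ft_force: [-5.4, -3.5, 4.6]
```

View pics/side_f.png

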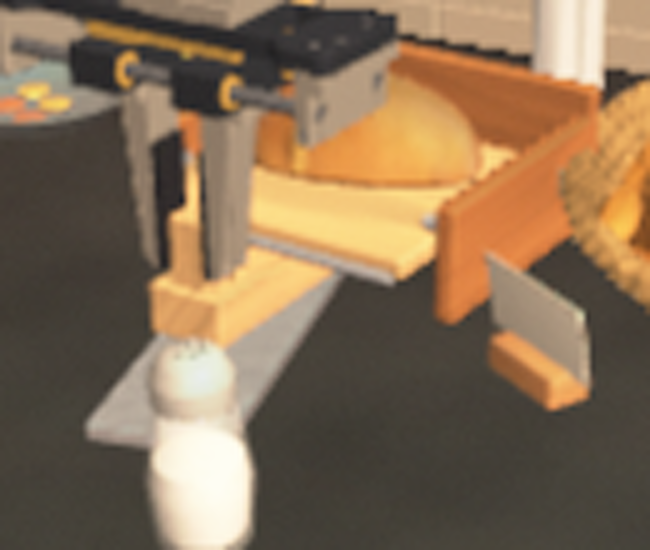

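The force is climbing (about 6 N over 0.3 mm), so the stop has been met near 74 mm. I'll ease up towards 12 N.

```bash
g(){ grep -E "pos|force"; }; python3 -m inch '[0.1,-1,0,0,0,0,0,0.1,-1,0,0,0,0,0]'|g; python3 -m inch '[0.1,-1,0,0,0,0,0]'|g
```

```text
eef_pos: [0.5101, 0.2942, 0.0425]
ft_force: [-7.3, -3.1, 6.4]
eef_pos: [0.5102, 0.2942, 0.0426]
ft_force: [-7.0, -3.4, 6.8]
```

```bash
g(){ grep -E "pos|force|gap"; }; python3 -m inch '[0.35,0,0,0,0,0,0,0.35,0,0,0,0,0,0,0.35,0,0,0,0,0,0]'|g; python3 -m inch '[0.1,0,0,0,0,0,0,0.1,0,0,0,0,0,0,0.1,0,0,0,0,0,0,0.1,0,0,0,0,0,0]' 20|g; python3 -m inch '[0.1,-0.9,0,0,0,0,0,0.1,-0.9,0,0,0,0,0]'|g
```

```text
eef_pos: [0.5105, 0.2943, 0.0425]
ft_force: [0.6, 0.0, -0.4]
finger_gap: 0.0322
eef_pos: [0.5107, 0.2944, 0.0425]
ft_force: [-0.1, 1.0, -1.1]
finger_gap: 0.0216
eef_pos: [0.5107, 0.2944, 0.0426]
ft_force: [-5.5, -2.8, 5.3]
finger_gap: 0.0217
```

```bash
g(){ grep -E "pos|force|gap"; };  python3 -m inch '[0.1,-1.2,0,-0.4,0,0,0,0.1,-1.2,0,-0.4,0,0,0]'|g
```

```text
eef_pos: [0.5107, 0.2944, 0.0426]
ft_force: [-4.6, -2.3, 2.8]
finger_gap: 0.0219
```

```bash
g(){ grep -E "pos|force"; };  python3 -m inch '[0.1,-1.2,0,-0.3,0,0,0]'|g;  python3 -m inch '[0.1,-1.2,0,-0.3,0,0,0,0.1,-1.2,0,-0.3,0,0,0,0.1,-1.2,0,-0.3,0,0,0,0.1,-1.2,0,-0.3,0,0,0]'|g
```

```text
eef_pos: [0.5107, 0.2944, 0.0426]
ft_force: [-4.8, -4.3, 4.2]
eef_pos: [0.5107, 0.2943, 0.0425]
ft_force: [-5.1, -3.3, 3.9]
```

```bash
g(){ grep -E "pos|force"; };  python3 -m inch '[0.1,-1.7,0,-0.2,0,0,0,0.1,-1.7,0,-0.2,0,0,0]'|g;  python3 -m inch '[0.1,-2,0,-0.2,0,0,0,0.1,-2,0,-0.2,0,0,0]'|g
```

```text
eef_pos: [0.5108, 0.2944, 0.0425]
ft_force: [-6.4, -3.8, 6.1]
eef_pos: [0.5109, 0.2945, 0.0425]
ft_force: [-7.2, -2.9, 7.3]
```

```bash
g(){ grep -E "pos|force"; };  python3 -m inch '[0.1,-2.4,0,-0.8,0,0,0,0.1,-2.4,0,-0.8,0,0,0]'|g;  python3 -m inch '[0.1,-2.7,0,-1.2,0,0,0,0.1,-2.7,0,-1.2,0,0,0]'|g
```

```text
eef_pos: [0.511, 0.2946, 0.0425]
ft_force: [-6.8, -4.2, 3.8]
eef_pos: [0.5111, 0.2946, 0.0425]
ft_force: [-7.5, -4.3, 3.1]
```

```bash
g(){ grep -E "pos|force"; };  python3 -m inch '[0.1,-3.1,0,-1.7,0,0,0,0.1,-3.1,0,-1.7,0,0,0]'|g;  python3 -m inch '[0.1,-3.5,0,-1.8,0,0,0,0.1,-3.5,0,-1.8,0,0,0]'|g
```

```text
eef_pos: [0.5111, 0.2947, 0.0425]
ft_force: [-6.5, -4.5, 1.8]
eef_pos: [0.5113, 0.2948, 0.0426]
ft_force: [-7.0, -4.2, 3.6]
```

```bash
g(){ grep -E "pos|force"; };  python3 -m inch '[0.1,-4,0,-1.5,0,0,0,0.1,-4,0,-1.5,0,0,0]'|g;  python3 -m inch '[0.1,-4,0,-1.5,0,0,0]'|g;python3 look.py g; python3 to.py 0 0 0 113.5
```

```text
eef_pos: [0.5116, 0.295, 0.0425]
ft_force: [-9.3, -5.8, 4.8]
eef_pos: [0.5118, 0.295, 0.0425]
ft_force: [-8.7, -5.9, 5.7]
shift mm [583.1 -65.6  80.2] turn [-0.003 -0.064  0.001] t 19.95 p [0.5118 0.2951 0.0425] F [-9.94 -6.75  4.97] gap 0.022
```

View pics/side_g.png

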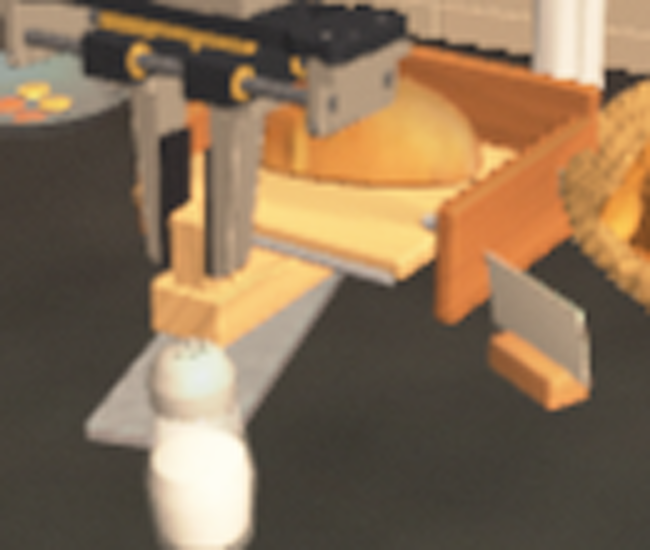

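The tool has pitched by 0.064 rad because each command restarts from the measured pose, so I'll release, straighten up, regrip, and make one clean push.

```bash
g(){ grep -E "pos|rot|force|gap"; }; python3 -m inch '[0.4,0,0,0,0,0,0,0.4,0,0,0,0,0,0,0.4,0,0,0,0,0,0]'|g; python3 to.py .5095 .2938 .0425 113.5
```

```text
eef_pos: [0.5123, 0.2952, 0.0427]
tcp_rot: [[-0.915, -0.4, -0.057], [-0.399, 0.917, -0.027], [0.063, -0.003, -0.998]]
ft_force: [-0.4, -0.0, 0.2]
finger_gap: 0.037
shift mm [ 3.1 -0.2  0.4] turn [-0.003 -0.063  0.001] t 20.32 p [0.5123 0.2952 0.0427] F [-0.41 -0.03  0.18] gap 0.037
```

```bash
g(){ grep -E "pos|rot|force|gap"; }; python3 -m inch '[0.4,1.5,0,0.4,0,-0.063,0,0.4,1.5,0,0.4,0,-0.063,0,0.4,1.5,0,0.4,0,-0.063,0]'|g;  python3 -m inch '[0.1,0,0,0,0,0,0,0.1,0,0,0,0,0,0,0.1,0,0,0,0,0,0,0.1,0,0,0,0,0,0]' 30|g;python3 -m inch '[0.1,-1,0,0,0,0,0,0.1,-1,0,0,0,0,0]'|g
```

```text
eef_pos: [0.5113, 0.2947, 0.0427]
tcp_rot: [[-0.917, -0.4, 0.001], [-0.4, 0.917, -0.002], [-0.0, -0.003, -1.0]]
ft_force: [0.3, -0.0, 0.3]
finger_gap: 0.0366
eef_pos: [0.5116, 0.2948, 0.0428]
tcp_rot: [[-0.917, -0.4, 0.002], [-0.4, 0.917, -0.002], [-0.001, -0.003, -1.0]]
ft_force: [2.5, 0.4, -0.2]
finger_gap: 0.0216
eef_pos: [0.5117, 0.2949, 0.0428]
tcp_rot: [[-0.917, -0.4, -0.001], [-0.4, 0.917, -0.003], [0.002, -0.003, -1.0]]
ft_force: [-4.5, -2.2, 5.0]
finger_gap: 0.0218
```

```bash
g(){ grep -E "pos|rot|force"; }; python3 -m inch '[0.1,-1,0,0,0,0,0,0.1,-1.6,0,-0.2,0,0,0,0.1,-2,0,-0.3,0,0,0,0.1,-2,0,-0.3,0,0,0]'|g
```

```text
eef_pos: [0.5117, 0.2949, 0.0428]
tcp_rot: [[-0.916, -0.4, -0.005], [-0.4, 0.916, -0.005], [0.007, -0.003, -1.0]]
ft_force: [-6.6, -3.5, 6.0]
```

```bash
g(){ grep -E "pos|rot|force"; }; python3 -m inch '[0.1,-2,0,-0.4,0,-0.006,0,0.1,-2.6,0,-0.6,0,-0.006,0,0.1,-3,0,-0.6,0,-0.006,0,0.1,-3,0,-0.6,0,-0.006,0]'|g
```

```text
eef_pos: [0.5117, 0.2948, 0.0428]
tcp_rot: [[-0.916, -0.4, -0.006], [-0.4, 0.916, -0.006], [0.008, -0.003, -1.0]]
ft_force: [-9.0, -5.1, 8.1]
```

```bash
g(){ grep -E "pos|rot|force"; }; python3 -m inch '[0.1,-2.5,0,-0.8,0,-0.006,0,0.1,-3.3,0,-1.2,0,-0.006,0,0.1,-3.8,0,-1.5,0,-0.006,0,0.1,-3.8,0,-1.5,0,-0.006,0]'|g;python3 -m inch '[0.1,-3.8,0,-1.5,0,-0.004,0]'|g
```

```text
eef_pos: [0.5117, 0.2949, 0.0428]
tcp_rot: [[-0.916, -0.401, -0.009], [-0.401, 0.916, -0.007], [0.011, -0.003, -1.0]]
ft_force: [-8.5, -5.5, 4.0]
eef_pos: [0.5117, 0.2949, 0.0428]
tcp_rot: [[-0.916, -0.401, -0.013], [-0.401, 0.916, -0.009], [0.016, -0.003, -1.0]]
ft_force: [-8.1, -5.3, 4.9]
```

```bash
g(){ grep -E "pos|rot|force"; }; python3 -m inch '[0.1,-3,0,-1,0,-0.012,0,0.1,-4,0,-1.4,0,-0.012,0,0.1,-4.8,0,-1.6,0,-0.012,0,0.1,-4.8,0,-1.6,0,-0.012,0]'|g;python3 -m inch '[0.1,-4.8,0,-1.6,0,-0.008,0]'|g
```

```text
eef_pos: [0.5119, 0.295, 0.0428]
tcp_rot: [[-0.916, -0.401, -0.012], [-0.401, 0.916, -0.009], [0.015, -0.003, -1.0]]
ft_force: [-10.4, -6.1, 6.4]
eef_pos: [0.5119, 0.295, 0.0427]
tcp_rot: [[-0.916, -0.402, -0.015], [-0.402, 0.916, -0.01], [0.018, -0.003, -1.0]]
ft_force: [-11.1, -8.1, 8.0]
```

```bash
g(){ grep -E "pos|rot|force|gap"; }; python3 -m inch '[0.45,0,0,0,0,0,0,0.45,0,0,0,0,0,0,0.45,0,0,0,0,0,0,0.45,0,0,0,0,0,0]'|g; python3 -m inch '[0.45,0,0,-30,0,0,0,0.45,0,0,-80,0,0,0,0.45,0,0,-120,0,0,0]'|g;  python3 -m inch '[0.45,60,0,-40,0,0,0,0.45,120,0,-80,0,0,0,0.45,120,0,-80,0,0,0,0.45,120,0,-80,0,0,0]'|g; python3 look.py h
```

```text
eef_pos: [0.5122, 0.2952, 0.0429]
tcp_rot: [[-0.916, -0.402, -0.015], [-0.402, 0.916, -0.01], [0.018, -0.003, -1.0]]
ft_force: [1.3, -0.4, -0.1]
finger_gap: 0.0413
eef_pos: [0.5145, 0.2966, 0.165]
tcp_rot: [[-0.916, -0.402, -0.013], [-0.402, 0.916, -0.01], [0.016, -0.004, -1.0]]
ft_force: [-0.0, 0.8, 0.7]
finger_gap: 0.0415
eef_pos: [0.406, 0.2493, 0.2484]
tcp_rot: [[-0.916, -0.402, -0.01], [-0.402, 0.916, -0.009], [0.012, -0.004, -1.0]]
ft_force: [1.0, 0.4, -0.8]
finger_gap: 0.041
```

View pics/side_h.png

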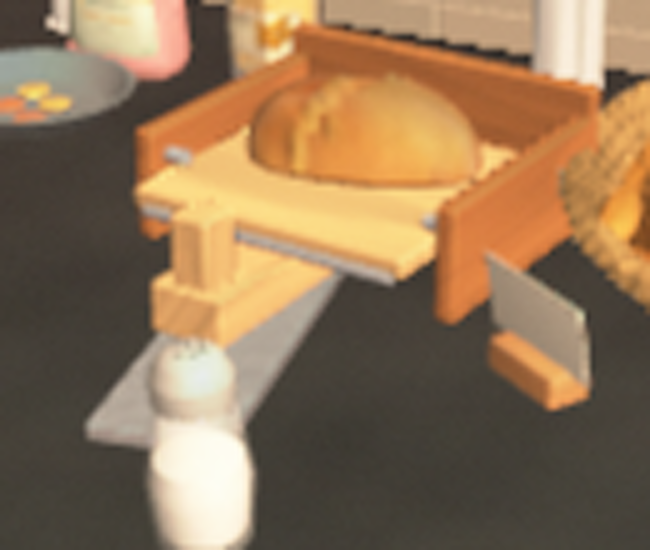

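View pics/top_h.png

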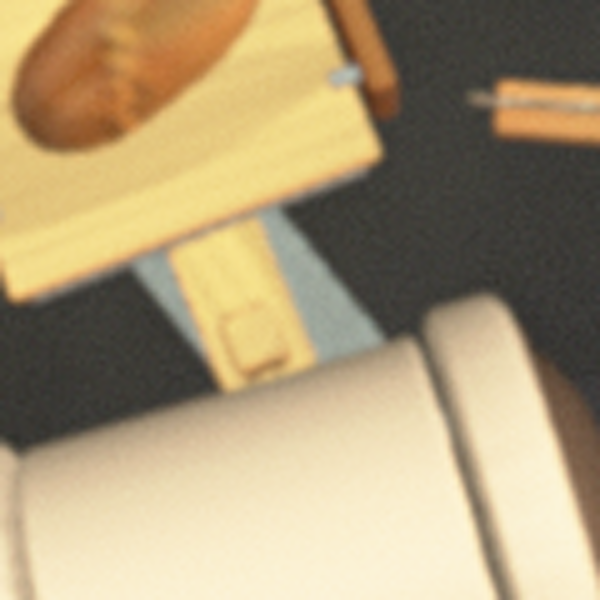

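The side view shows the shelf resting up by its pins (180,155) and (430,220), with the wedge flat and square under it. In the top view it crosses the edge at (170,258)–(263,217). Next I'll measure the shelf's angle from depth, before against after.

Run:
```python
from h import *
for n in("top","side"):
  for tag in("0","a","h"):
    c=load(f"{n}{tag}.npz");W=cloud(c)
    d=W[...,:2]-[.560,.319];a=np.radians(22);x=d@[np.cos(a),np.sin(a)];y=d@[-np.sin(a),np.cos(a)]
    yl=(-.08,-.062) if n=="side" else (-.075,.075)
    m=(x>.008)&(x<.14)&(y>yl[0])&(y<yl[1])&(W[...,2]>.02)&(W[...,2]<.05)
    X,Y,Z=x[m],y[m],W[...,2][m]
    for _ in range(4):
        A=np.c_[X,Y,X*0+1];k=np.linalg.lstsq(A,Z,rcond=None)[0];r=Z-A@k;g=abs(r)<2*r.std();X,Y,Z=X[g],Y[g],Z[g]
    print(n,tag,len(Z),"slope x",k[0].round(4),"y",k[1].round(4),"z front",k[2].round(4),r.std().round(4), "unc",(r.std()/np.sqrt(len(Z))/X.std()).round(4))
c=load("toph.npz")
t=lambda u,v,z:ray(c,160+u/5,160+v/5,z)
for nm,p in dict(left=[(170,258),(222,388)],right=[(263,217),(315,360)]).items():
    # top surface z: at edge ~.024, at back ~.032
    P,Q=t(*p[0],.023),t(*p[1],.032);print(nm,ang(Q,P),P[:2])
```

```text
top 0 2661 slope x 0.0604 y -0.0003 z front 0.032 0.0015 unc 0.0007
top a 2722 slope x 0.0594 y 0.0004 z front 0.0321 0.0015 unc 0.0007
top h 2602 slope x 0.0011 y -0.0019 z front 0.0413 0.0015 unc 0.0007
side 0 79 slope x 0.1721 y 0.0144 z front 0.0275 0.0017 unc 0.0069
side a 77 slope x 0.1662 y 0.0292 z front 0.0286 0.0018 unc 0.0074
side h 63 slope x 0.0058 y -0.0034 z front 0.0386 0.0009 unc 0.0038
left 23.467333336228407 [0.55332965 0.33265346]
right 21.010157103026895 [0.57116251 0.29408904]
```

The shelf is level: its slope went from 0.060 to 0.001 rad. The wedge is square at about 22° and 6 mm off the middle. I'm handing the job in.

Run:
```python
from station import robot
print(robot.get_state()["t"]); print(robot.finish_job())
```

```text
25.175
the job is handed in; nothing more can be done
None
```

I picked up the wedge, laid it on the runner strip, slid its thin end under the shelf edge and pushed until the shelf met its stop. I then let go, backed the arm off and handed the job in at 25.2 s; no verdict was reported.

**Shelf:** the depth fit from the top camera shows its slope going from 0.060 rad to 0.001 rad (± about 0.001), so it sits level.

**Wedge:**
- It lies flat, square to the edge within about 1–2°, and roughly 6 mm right of the middle. About 75 mm of it is under the edge.
- The force climbed steeply once the shelf met its stop. I pushed with 12–13 N at the end, and the gripper was also pressing down about 7 N.
- I could not measure the force on the rod directly. From the push I estimate about 11–15 N.

**Bystanders:** the loaf, shaker and price peg look unmoved in the last pictures, and I went nowhere near the cup.

**What disagreed:**
- **Strip direction:** it should run along riser x, but in both cameras it lies about 16° askew (about 38° against about 22° for the riser). I pushed square to the shelf edge instead of along the strip.
- **Strip height:** the camera and the first touch both suggested about 7 mm, but the point where the shelf met its stop implies about 6 mm.
- **Push attempts:** on an earlier push the tool pitched 0.06 rad, so I released, straightened and regripped before the final push.

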